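Lift a wet lacquered panel with the spatula into the drying cabinet and close its sash

TASK

The square plywood panel lying against the steel straightedge has fresh lacquer on it, so keep fingers off it: slide the spatula's blade under its front edge (the straightedge stops it running away), lift it, and set it down, without dropping it, lacquered face up, squarely and centrally on the two wooden rails inside the drying cabinet. Draw the spatula out and lay it flat on the table, and lower the cabinet's sash all the way down. Leave the mug, the tape roll and the lacquer jar where they stand.

Things in the scene. Friction and masses are not known exactly. Their poses are not given: they have to be found in the camera images.
- panel: Square plywood panel 100 x 100 x 10 mm, about 80 g, lacquered on top, flat on the table, back (+x) edge at most 4 mm from the straightedge, x axis within 0.03 rad of the straightedge's. Origin: centre of the underside; z up; x, y along its sides. All lower edges have a bevel 12 mm wide, 4 mm high: a 2 mm blade edge on the table enters below it and wedges it up once the straightedge stops it.
- spatula: Spatula, 255 mm long, 130 g: polished steel blade (friction 0.3), dark wooden handle; starts level on the table. Origin: underside of the blade on its centre line; x forward to the front edge, z up. Blade 56 wide, 2 thick, x -55 to +35 mm. Thin neck rises from x -52 to -88. Handle 18 wide (y), z 20 to 44, x -220 to -90. A foot under the handle at x -218 to -206 reaches down to z = 0.
- spatula_grip (a point): Point inside the spatula's handle where to grip it across its 18 mm width: 150 mm behind the spatula's origin, 32 mm above the blade's underside. Axes as the spatula's.
- spatula_tip (a point): Middle of the blade's front edge, 35 mm ahead of the spatula's origin and 1 mm above the blade's underside.
- straightedge: Steel straightedge bar fixed to the table, 180 mm long (along its y), 36 mm wide, 12 mm high, with a black grip strip up to z = 18 mm starting 16 mm behind its front face. Origin: on the table at the middle of its front face, which faces its -x, towards the panel.
- cabinet: Small drying cabinet fixed on the table: aluminium frame, clear sides, wire top 150 mm high; its mouth, 150 mm wide, faces its -x. Origin: on the table below the middle of the rack; x points inward, z up. The sash runs in the plane x = -70 mm between two posts 280 mm high, 26 mm deep. Floor plate 12 mm high, x -58 to +82 mm; sides at y = +-80 mm; back strip, z up to 42 mm, at x = 82 mm.
- rack (a point): Middle of the drying rack at the height of the rail tops, 50 mm above the table; axes as the cabinet's. Two wooden rails along x, -50 to +50 mm, 8 mm wide, at y = -40 and +40 mm. The 72 mm between them is free down to 12 mm above the table: a blade can be lowered there, below the panel resting on the rails, and drawn out to -x.
- sash (a joint): Height (m) by which the cabinet's clear sash is raised: 0 fully down, 0.132 fully up; starts 0.10 to 0.132. Slides vertically, 0.3 kg, and stays where it is left by friction (about 3 N pushes it down, 9 N lifts it). Raised by q, its lower edge is q + 4 mm above the table.
- sash_handle (a point): Middle of the grip on top of the sash: an upright wooden lug 14 mm thick (along the cabinet's x), 60 mm wide (y), from 21 mm below to 13 mm above this point. 167 mm above the table when the sash is down; axes as the cabinet's.
- tape_roll: Brown tape roll (ring), 70 mm diameter, 24 mm high, lying flat in front of the cabinet, towards the robot. Leave alone. Origin: centre of its underside.
- mug: White mug, 80 mm diameter, 95 mm tall, left of the robot, nearer than the cabinet. Leave alone. Origin: centre of its foot.
- lacquer_jar: Jar, 66 mm diameter, 75 mm tall, steel lid, standing right of the straightedge. Leave alone. Origin: centre of its foot.
Not all that is in view belongs to the job. Of the things shaped like the panel, the plywood one is meant.

How it is judged (in metres and radians):
On the way, in this order (a step that is already met when the one before it is completed fails the run):
1. the panel is carried level, face up, on the spatula, at least 30 mm above the table and outside the cabinet (height (world z) of panel above 0.03 m and contact force between spatula and panel above 0.2 N and angle between panel's own z axis and vertical below 0.3 rad and horizontal distance between panel and rack above 0.12 m), for 0.2 s.
2. the panel rests on the rack's rails and the spatula no longer touches it, the sash still raised (x of panel in the frame of rack between -0.025 and 0.025 m and y of panel in the frame of rack between -0.014 and 0.014 m and z of panel in the frame of rack between -0.003 and 0.004 m and angle between panel's own z axis and vertical below 0.06 rad and (angle between the x axis of panel and the x axis of cabinet, either way round below 0.2 rad or angle between the x axis of panel and the y axis of cabinet, either way round below 0.2 rad) and contact force between spatula and panel below 0.05 N and contact force between cabinet and panel above 0.2 N and value of joint sash above 0.05 m), for 0.2 s.
At the end, for the whole second after the job is handed in: The panel lies at rest, face up and level, on both rails, within 25 mm of the rack's middle along the rails and 14 mm across, square to them within 11 degrees; the spatula lies flat on the table, at rest; the sash is down to within 6 mm (x of panel in the frame of rack between -0.025 and 0.025 m and y of panel in the frame of rack between -0.014 and 0.014 m and z of panel in the frame of rack between -0.003 and 0.004 m and angle between panel's own z axis and vertical below 0.06 rad and (angle between the x axis of panel and the x axis of cabinet, either way round below 0.2 rad or angle between the x axis of panel and the y axis of cabinet, either way round below 0.2 rad) and linear speed of each of panel, spatula below 0.02 m/s and value of joint sash below 0.006 m and height (world z) of spatula between -0.005 and 0.008 m and angle between spatula's own z axis and vertical below 0.1 rad and contact force between spatula and panel below 0.05 N); the robot touches nothing.
It fails at once if the fingers touch the wet panel (contact force between the fingers and panel above 0.3 N).
It fails at once if the panel is dropped or flung (linear speed of panel above 0.8 m/s).
It fails at once if the panel is tipped over (angle between panel's own z axis and vertical above 0.8 rad).
It fails at once if the tape roll, mug or lacquer jar is moved more than 30 mm or upset (distance of any of tape_roll, mug, lacquer_jar from where it was at the start of the episode above 0.03 m or angle between any of tape_roll, mug, lacquer_jar's own z axis and vertical above 0.4 rad).
It also fails if it takes over 72 s, if anything falls off the work surface, if the arm or the gripper's body presses on something with over 40 N, if the wrist force passes 120 N, or if a joint passes its speed limit or range.

ROBOT

A 7-joint arm with a two-finger parallel gripper is mounted at the origin on the work surface. World frame = base frame: x ahead of the robot, y to its left, z up, the work surface at z = 0. Lengths are in mm, angles in rad, forces in N, time in s.
With the tool pointing down it reaches from about 375 to 925 mm from the base axis. Payload 3.1 kg.
Tool frame: the origin (TCP) lies at the centre of the arm's flange, where the gripper is bolted on; the fingertips stand 173 mm ahead of it and the grasp point (between the pads) lies 155 mm ahead of it; z points along the fingers, y is the line along which they close (so a half turn about z gives the same grasp; the last joint's range is limited). The gripper opens to 85 mm and grips with 20 to 120 N. Pads are 22 mm wide; open, the fingers measure 114 mm over their backs; the gripper's body (76 mm by 85 mm) begins 54 mm behind the grasp point. The pads swing forward as they close: fully open they stand 13 mm farther back than shut.
Start: joints at [1.237, 0.383, 0.044, 1.598, -0.018, 1.161, -0.05], TCP at [151.87, -632.014, 404.669] pointing down, gripper open.
Joint ranges: [-2.61, 2.61], [-0.41, 2.15], [-1.48, 1.57], [0, 2.5], [-1.57, 4.71], [0.05, 1.97], [-2.85, 2.85]. Speed limits (rad/s): [2.79, 2.79, 3.14, 3.14, 3.14, 3.14, 3.14].

INTERFACE

Orientations are given as a unit quaternion [x, y, z, w].
In Python, from station import manip, vision gives the robot as it stands. The module is installed in compiled form; this text tells all that it offers.
- The arm moves only by the shell command python3 -m jog 'ROWS' [OPENING] [FORCE]. ROWS is a JSON object of lists of equal length, an entry for each row: "linear": the shift along the world's x, y, z in mm, a list of three; "angular": the turn, a rotation vector about the world's x, y, z in degrees, a list of three. A call has 1 to 10 rows; each row is the pose to reach, as a shift and turn from the pose commanded when the call began; what a row does not reach only later rows make up. A row lasts 1/8 s, in which the tool goes at most 62.5 mm and 10.7 degrees, less where a joint would pass 70% of its speed; a pose out of reach is approached as far as the arm can. A call with a gripper value outside its range is refused whole. OPENING is the opening, from 0 (shut) to 1 (fully open), set as the call begins (- or left out, the last holds). The fingers move at their own pace and stop on an object; FORCE is the grip in N (left out, the last holds). Time passes only in rows, so rows that repeat a pose let the fingers close. It gives the time, the measured TCP pose, the force, the opening and the grip force at its end, in the units of the state.
- manip.read_state(): the state, without advancing time (a new reading comes with each control period).
- vision.capture(name): name is "scene" or "top" or "wrist"; returns a dict with "img" (480x640x3 uint8, red, green, blue), "range_z" (480x640 float32, mm along the optical axis (not along the pixel's ray), 0 where there is no reading), "K" (3x3 intrinsics, pixels), "k1" (the pictures are not rectified: a ray, as slopes to the right and down, at radius r is drawn at 1 + k1 r^2 times it, then the intrinsics apply), "position" and "attitude" of the camera in the world. Camera axes: x right, y down, z forward; pixel columns grow to the right and rows downward; lengths in mm; the calibration is good to about 2 mm. A picture is of the moment at which its call begins.
- manip.sign_off(): hands the job in; it is judged then, once.
The state is a dict: "clock": time; "qpos": joint angles; "dq": joint speeds; "joint_efforts": joint torques, N m; "ee_pos": TCP position; "orientation": TCP orientation; "force": force on the tool from outside, world axes, zero at the start; "torque": the same for the moment, N m; "width": finger opening in mm; "gripper_force": force on a finger pad.
Only numpy, scipy, OpenCV 4.12 (cv2) and the standard library are available. Lean on these libraries where they do the work, as an engineer would, in place of code of your own. Each camera call takes 0.05 s, during which the arm holds its last target. There are 200 camera calls.

## Working session

There is one attempt and no reset: what is moved stays moved. The work goes in short steps, Python scripts to look and compute and a shell command to move; the robot and the scene stay as the last step left them, time stands still between calls to the robot, and variables do not carry over. Pictures are saved under pics/ and viewed, at most 10 in all, crops included, and the job is handed in when it is done.

```bash
mkdir -p pics; cat > h.py <<'E'
import numpy as np, cv2
from station import manip, vision
from scipy.spatial.transform import Rotation as R
def cap(n):
    c=vision.capture(n); np.savez('last_%s.npz'%n,**{k:np.asarray(v) for k,v in c.items()})
    return c
def load(n): return dict(np.load('last_%s.npz'%n))
def att(c):
    a=np.asarray(c['attitude'],float)
    return R.from_quat(a).as_matrix() if a.size==4 else a.reshape(3,3)
def rays(c,uv):
    K=np.asarray(c['K'],float); uv=np.asarray(uv,float).reshape(-1,2)
    d=(uv-K[:2,2])/[K[0,0],K[1,1]]; s=d.copy()
    for _ in range(20): s=d/(1+float(c['k1'])*(s**2).sum(1,keepdims=True))
    return np.c_[s,np.ones(len(s))]
def plane(c,uv,z):
    r=rays(c,uv)@att(c).T; p=np.asarray(c['position'],float)
    return p+r*((z-p[2])/r[:,2])[:,None]
def depth(c,uv):
    uv=np.asarray(uv).reshape(-1,2).astype(int)
    z=np.asarray(c['range_z'])[uv[:,1],uv[:,0]]
    return np.asarray(c['position'])+(rays(c,uv)*z[:,None])@att(c).T
def cloud(c):
    v,u=np.mgrid[0:480,0:640]; return depth(c,np.c_[u.ravel(),v.ravel()]).reshape(480,640,3)
def save(c,f): cv2.imwrite(f,cv2.cvtColor(np.asarray(c['img']),cv2.COLOR_RGB2BGR))
E
python3 - <<'E'
from h import *
for n in('top','scene','wrist'):
    c=cap(n); save(c,'pics/%s0.png'%n); print(n,c['position'],c['attitude'],c['k1'],c['K'][0])
print(manip.read_state())
E
```

```text
top [ 416.23977892   11.50432232 1232.50317161] [ 0.71004152 -0.70353849  0.02075909 -0.0210639 ] -0.06251870634310247 [530.61761049   0.         317.0428763 ]
scene [ 978.42933538 -228.92606664  884.4123    ] [ 0.8179775   0.48923741 -0.1574545  -0.25839437] -0.06193591725852814 [461.01697838   0.         320.09560392]
wrist [ 232.16546769 -612.95316017  373.09251404] [ 0.77515869 -0.61053559 -0.10131435  0.12692794] -0.041687870394856164 [330.9376114    0.         319.27810482]
{'clock': 0.15, 'qpos': array([ 1.23717145,  0.38368257,  0.043846  ,  1.59919773, -0.01790207,
        1.16118097, -0.04990974]), 'dq': array([ 0.00090467, -0.00115856,  0.00011496, -0.00482362,  0.0005775 ,
       -0.00114599,  0.00036697]), 'joint_efforts': array([ 1.64342753e-03, -4.34053624e+01,  1.02659974e+00, -2.49978501e+01,
        1.07322194e-02,  7.31067194e-03, -4.81619225e-06]), 'ee_pos': array([ 151.80398423, -631.64659858,  403.55978799]), 'orientation': array([ 9.93052067e-01,  1.17671217e-01, -1.74694569e-04, -1.02327722e-03]), 'force': array([-0.11489416,  0.35976225, -0.49957018]), 'torque': array([-0.02702146, -0.01623274, -0.01147668]), 'gripper_force': 0.0, 'width': 85.3065872115278}
```

View pics/top0.png

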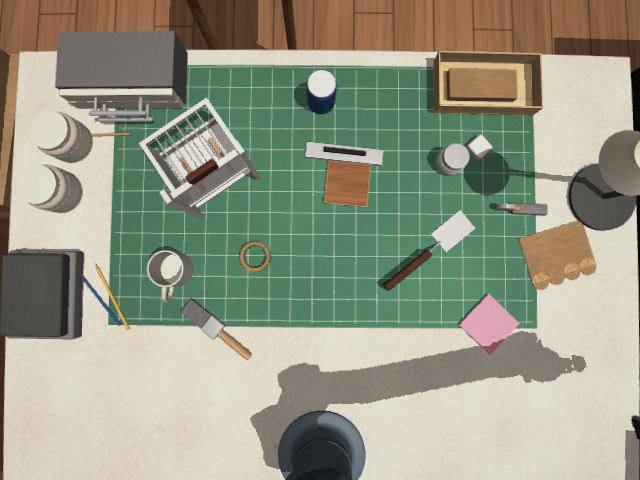

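View pics/scene0.png

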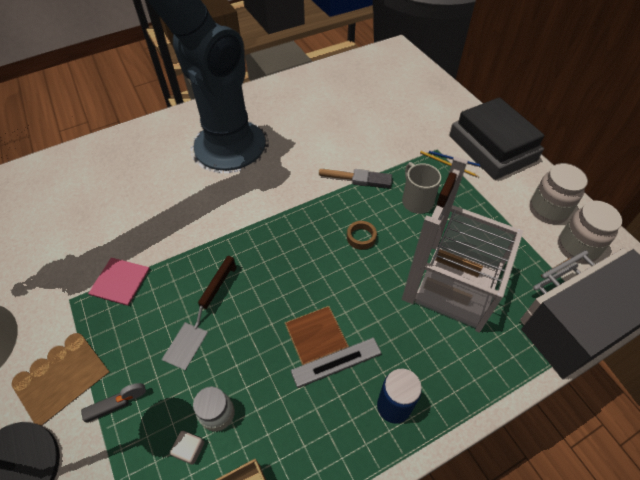

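The top picture shows these lookalikes.
- **Panels:** plywood square at (347,184) touching the straightedge at (344,153), pink square at (489,323), scalloped board at (558,255), block in a tray at (482,83). I choose the plywood one.
- **Spatulas:** dark handle at (408,270) with blade at (453,231), and a light-handled scraper at (215,328). I choose the dark-handled one.

The cabinet is at (200,155), with its mouth facing down and to the right.

```bash
python3 - <<'E'
from h import *
c=load('top'); P=cloud(c); img=c['img']; hsv=cv2.cvtColor(img,cv2.COLOR_RGB2HSV)
print('table z',np.median(P[220:300,300:380,2]))
def comp(mask,box):
    m=np.zeros((480,640),np.uint8); x0,y0,x1,y1=box; m[y0:y1,x0:x1]=mask[y0:y1,x0:x1]
    m=cv2.morphologyEx(m,cv2.MORPH_OPEN,np.ones((2,2),np.uint8))
    cs,_=cv2.findContours(m,cv2.RETR_EXTERNAL,cv2.CHAIN_APPROX_NONE); return max(cs,key=cv2.contourArea)
def rect(name,mask,box,z):
    k=comp(mask.astype(np.uint8),box); p=plane(c,k[:,0],z)[:,:2]
    (ce,sz,a)=cv2.minAreaRect(p.astype(np.float32)); print(name,'c',np.round(ce,1),'size',np.round(sz,1),'ang',round(a,2), 'z',np.median(P[k[:,0,1],k[:,0,0],2]).round(1))
H,S,V=hsv[...,0].astype(int),hsv[...,1].astype(int),hsv[...,2].astype(int)
rect('panel',((H<20)|(H>170))&(S>80),(315,163,385,215),10)
rect('bar',(S<40)&(V>120),(295,135,395,170),12)
rect('blade',(S<50)&(V>120),(430,205,480,255),2)
rect('handle',((H<25)|(H>165))&(S>60)&(V<130),(375,245,435,295),44)
for n,b in(('jar',(435,140,475,180)),('mug',(140,240,200,300)),('tape',(235,235,275,275))):
    q=P[b[1]:b[3],b[0]:b[2]].reshape(-1,3); h=q[:,2]; zt={'jar':75,'mug':95,'tape':24}[n]
    s=q[abs(h-zt)<6]; print(n,len(s),((s[:,:2].max(0)+s[:,:2].min(0))/2).round(),np.ptp(s[:,:2],axis=0).round())
big=cv2.resize(img[50:230,120:400],None,fx=2.8,fy=2.8,interpolation=cv2.INTER_CUBIC); cv2.imwrite('pics/crop1.png',big[...,::-1])
E
```

```text
table z 1.0678484240572743
panel c [620.6 -57.9] size [99.1 99.7] ang 84.98 z 8.7
bar c [691.6 -50.7] size [181.1  35.9] ang 84.32 z 10.4
blade c [ 505.6 -296.5] size [ 60.1 118.9] ang 37.29 z 2.0
handle c [ 421.2 -193.1] size [ 18.8 128.8] ang 38.84 z 40.9
jar 517 [ 676. -296.] [55. 59.]
mug 239 [421. 339.] [78. 79.]
tape 330 [451. 154.] [69. 69.]
```

View pics/crop1.png

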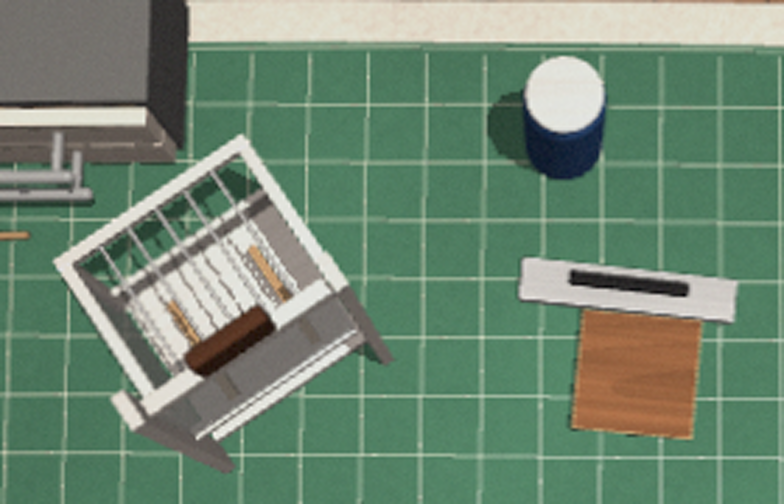

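The crop confirms the plywood square flush at the straightedge, with measured size 99 x 100 mm at z 9. The cabinet's lug is at (230,340) and its rails run up and to the left between (170,310) and (270,270). Next I measure the cabinet.

```bash
python3 - <<'E'
from h import *
for n in('top','scene'):
    c=load(n); P=cloud(c)
    box=(P[...,0]>480)&(P[...,0]<800)&(P[...,1]>130)&(P[...,1]<450)
    print(n,np.histogram(P[box][:,2],bins=np.arange(0,320,10))[0])
    hsv=cv2.cvtColor(c['img'],cv2.COLOR_RGB2HSV).astype(int); H,S,V=hsv[...,0],hsv[...,1],hsv[...,2]
    def show(name,m,z=None):
        q=P[m]; 
        ce,sz,a=cv2.minAreaRect(q[:,:2].astype(np.float32)); print(n,name,len(q),'c',np.round(ce,1),'size',np.round(sz,1),'ang',round(a,2),'z',np.percentile(q[:,2],[5,50,95]).round())
    show('posttop',box&(abs(P[...,2]-280)<8)&(S<60)&(V>100))
    show('top150',box&(abs(P[...,2]-148)<7))
    show('lug',box&(P[...,2]>260)&(S>60)&(((H<25)|(H>165))))
    br=box&(abs(P[...,2]-50)<9)&(S>60)&(H<25)
    nn,l,st,_=cv2.connectedComponentsWithStats(br.astype(np.uint8))
    for i in range(1,nn):
        if st[i,4]>12: show('rail',l==i)
E
```

```text
top [7944 1536  183  217  444  179   80   97  119  255  119   68  173  106
  395 1190  112  101  112  110  117  126  119   49   61  264  233  150
  144  256    0]
top posttop 180 c [596.9 223.4] size [ 26.8 170.5] ang 34.8 z [275. 280. 283.]
top top150 1422 c [658.1 266.4] size [177.5 171.1] ang 35.03 z [145. 152. 154.]
top lug 364 c [596.1 223. ] size [14.6 58.7] ang 34.61 z [268. 293. 296.]
top rail 79 c [695.5 243.5] size [50.6  7.6] ang 34.89 z [46. 50. 53.]
top rail 61 c [655.5 313.1] size [39.9  7.7] ang 33.84 z [46. 51. 54.]
scene [4896  861  567  505  792  387  431  454  393  588  484  408  502  400
  749 1503   73   77   70   83   69   71   68   75   82  169  196  230
   89  207    0]
scene posttop 130 c [598.1 226. ] size [ 25.9 171.8] ang 34.47 z [278. 279. 281.]
scene top150 2204 c [659.8 268.9] size [175.8 176.4] ang 34.09 z [144. 151. 153.]
scene lug 300 c [581.8 244.7] size [ 23.3 112.3] ang 31.86 z [267. 293. 295.]
scene rail 243 c [632.5 297.5] size [98.9 12.4] ang 34.82 z [42. 48. 52.]
```

Cabinet yaw is 34.7° with the rack at about (655, 264.5). The rails come out at y = ±40 mm locally, as they should. The sash is raised by about 115 mm. The spatula's handle centre is (421,-193), heading -51°. I move above it with the camera facing backwards.

```bash
python3 -m jog '{"linear":[[55,90,0],[110,180,-10],[165,270,-20],[215,350,-40],[269,439,-60],[269,439,-60],[269,439,-60],[269,439,-60],[269,439,-60],[269,439,-60]],"angular":[[0,0,10],[0,0,20],[0,0,30],[0,0,40],[0,0,50],[0,0,60],[0,0,70],[0,0,80],[0,0,90],[0,0,100]]}' 1 && python3 -m jog '{"linear":[[0,0,0],[0,0,0],[0,0,0]],"angular":[[0,0,10],[0,0,15.5],[0,0,15.5]]}' && python3 - <<'E'
from h import *
s=manip.read_state(); print(s['ee_pos'],s['qpos'],s['clock'],R.from_quat(s['orientation']).as_matrix().round(3).tolist())
c=cap('wrist'); save(c,'pics/w1.png'); P=cloud(c); hsv=cv2.cvtColor(c['img'],cv2.COLOR_RGB2HSV).astype(int)
H,S,V=hsv[...,0],hsv[...,1],hsv[...,2]
print(att(c).round(2).tolist(),c['position'])
for z0,z1,col in((34,54,((H<25)|(H>165))&(S>60)&(V<140)),(-3,8,(S<50)&(V>110))):
    m=((P[...,2]>z0)&(P[...,2]<z1)&col).astype(np.uint8)
    cs,_=cv2.findContours(m,cv2.RETR_EXTERNAL,cv2.CHAIN_APPROX_NONE)
    for k in sorted(cs,key=cv2.contourArea)[-2:]:
        p=plane(c,k[:,0],(44 if z0>20 else 2))[:,:2]; ce,sz,a=cv2.minAreaRect(p.astype(np.float32)); print(z0,np.round(ce,1),np.round(sz,1),round(a,2))
E
```

```text
clock: 1.4
ee_pos: [421.8, -190.3, 344.2]
orientation: [0.543, 0.839, 0.0, -0.001]
force: [0.2, 0.2, -0.5]
width: 85.2
gripper_force: 0.0
clock: 1.78
ee_pos: [420.7, -193.0, 344.4]
orientation: [0.431, 0.902, -0.0, -0.0]
force: [-0.7, -0.1, 0.2]
width: 85.2
gripper_force: 0.0
[ 420.66064134 -192.97167868  344.43903721] [ 0.82702745  0.13219161 -0.51143139  2.07038694  0.07889447  0.95779447
  0.95355409] 1.775 [[-0.629, 0.778, -0.001], [0.778, 0.629, 0.0], [0.0, -0.0, -1.0]]
[[0.78, 0.6, 0.2], [0.63, -0.74, -0.25], [-0.0, 0.32, -0.95]] [ 368.93134405 -129.5187826   314.19619176]
34 [ 795.8 -286.1] [40.  33.2] 87.69
34 [ 423.2 -190.5] [ 17.5 128.7] 39.35
-3 [ 214.3 -411.4] [213.  678.1] 5.01
-3 [ 483.8 -152.5] [489.1 401.7] 49.84
```

View pics/w1.png

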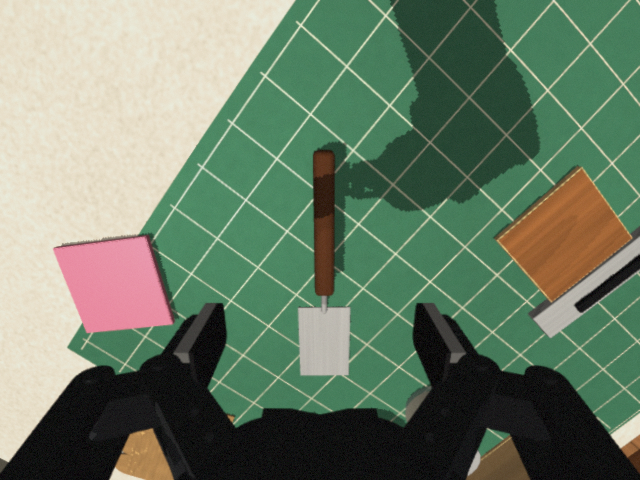

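The wrist view shows the dark-handled spatula straight ahead, handle (324,225) and blade (324,342), clear of other things. The two views agree within 3 mm, so I descend and grip.

```bash
python3 -m jog '{"linear":[[1,1,-40],[1,1,-80],[1,1,-120],[1,1,-145],[1,1,-157],[1,1,-157]],"angular":[[0,0,0],[0,0,0],[0,0,0],[0,0,0],[0,0,0],[0,0,0]]}' 1 && python3 -m jog '{"linear":[[0,0,0],[0,0,0],[0,0,0],[0,0,0],[0,0,0],[0,0,0],[0,0,0],[0,0,0]],"angular":[[0,0,0],[0,0,0],[0,0,0],[0,0,0],[0,0,0],[0,0,0],[0,0,0],[0,0,0]]}' 0 110
```

```text
clock: 2.58
ee_pos: [421.8, -191.9, 187.3]
orientation: [0.431, 0.903, 0.0, -0.001]
force: [0.5, -0.1, 0.4]
width: 85.3
gripper_force: 0.0
clock: 3.58
ee_pos: [422.4, -192.1, 188.5]
orientation: [0.43, 0.903, -0.0, 0.001]
force: [-1.5, 0.5, 5.6]
width: 16.6
gripper_force: 107.9
```

Gripped. I lift, turn by +45.7° and move to a standoff in front of the panel, then measure the spatula in hand.

```bash
python3 -m jog '{"linear":[[0,0,15],[0,0,40],[0,0,70],[-10,30,80],[-20,60,80],[-30,90,80],[-40,125,80],[-50,156,80],[-50,156,80],[-50,156,80]],"angular":[[0,0,0],[0,0,0],[0,0,6],[0,0,15],[0,0,24],[0,0,32],[0,0,39],[0,0,45.7],[0,0,45.7],[0,0,45.7]]}' && python3 - <<'E'
from h import *
s=manip.read_state(); print(s['ee_pos'],s['qpos'].round(2),R.from_quat(s['orientation']).as_matrix().round(3).tolist())
for n in('top','scene'): c=cap(n); save(c,'pics/%s2.png'%n)
c=load('top'); P=cloud(c); hsv=cv2.cvtColor(c['img'],cv2.COLOR_RGB2HSV).astype(int); H,S,V=hsv[...,0],hsv[...,1],hsv[...,2]
for n in('top','scene'):
    c=load(n); P=cloud(c); hsv=cv2.cvtColor(c['img'],cv2.COLOR_RGB2HSV).astype(int); H,S,V=hsv[...,0],hsv[...,1],hsv[...,2]
    X,Y,Z=P[...,0],P[...,1],P[...,2]
    def r(name,m,z):
        m=cv2.morphologyEx(m.astype(np.uint8),cv2.MORPH_OPEN,np.ones((2,2),np.uint8)); cs,_=cv2.findContours(m,cv2.RETR_EXTERNAL,cv2.CHAIN_APPROX_NONE)
        k=max(cs,key=cv2.contourArea)[:,0]; q=P[cv2.drawContours(np.zeros((480,640),np.uint8),[k[:,None]],-1,1,-1)>0]
        zz=z or np.median(q[:,2]); p=plane(c,k,zz)[:,:2]
        ce,sz,a=cv2.minAreaRect(p.astype(np.float32)); print(n,name,np.round(ce,1),np.round(sz,1),round(a,2),'z',np.percentile(q[:,2],[10,50,90]).round(1))
        A=np.c_[q[:,:2]-q[:,:2].mean(0),np.ones(len(q))]; print('   slope',np.linalg.lstsq(A,q[:,2],rcond=None)[0].round(3))
    r('panel',((H<20)|(H>170))&(S>80)&(Z<25)&(X>560)&(X<690)&(Y<10)&(Y>-120),10)
    r('blade',(S<60)&(V>100)&(Z>50)&(Z<130)&(X>400)&(X<570)&(Y<10)&(Y>-120),None)
    r('bar',(S<60)&(V>110)&(Z>4)&(Z<18)&(X>660)&(X<720)&(Y<60)&(Y>-150),12)
E
```

```text
clock: 4.82
ee_pos: [371.8, -36.4, 267.9]
orientation: [0.047, 0.999, -0.0, 0.0]
force: [0.0, -0.4, -1.5]
width: 16.0
gripper_force: 107.3
[371.81937547 -36.3861218  267.92435752] [ 0.75  0.11 -0.77  2.31  0.12  0.75  1.37] [[-0.996, 0.093, 0.0], [0.093, 0.996, -0.001], [-0.0, -0.001, -1.0]]
top panel [620.6 -57.9] [99.1 99.8] 84.83 z [ 7.4 10.8 14. ]
   slope [-0.717  0.264 13.972]
top blade [496.9 -51.9] [ 55.9 122.3] 85.06 z [77.8 81.6 84.9]
   slope [-0.29   1.262 80.577]
top bar [690.9 -50.7] [177.7  37.5] 84.32 z [ 8.8 13.  18.5]
   slope [-3.535  0.376 20.412]
scene panel [626.4 -53.1] [ 99.9 100.6] 84.52 z [ 7.9  9.9 11.9]
   slope [ 0.504 -0.251 11.419]
scene blade [511.5 -45.9] [ 56.2 104.3] 84.94 z [78.5 80.7 82.6]
   slope [ 0.682 -0.747 80.893]
scene bar [696.7 -45.5] [177.9  35.3] 84.16 z [ 8.8 11.4 13.9]
   slope [ 2.278 -0.281 15.886]
```

View pics/scene2.png

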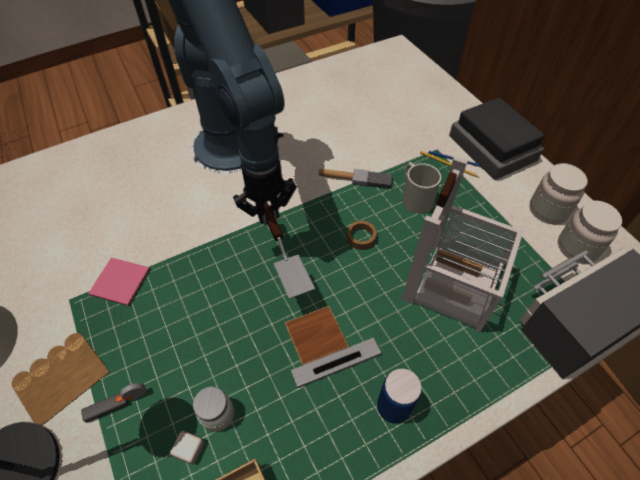

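The spatula is held level about 80 mm up and pointing at the panel; tip at (308,292), panel front edge at (310,325). The blade tip is 12.8 mm short of the panel's front edge and 4 mm too far to -y. I correct this and go down to the table.

```bash
python3 -m jog '{"linear":[[0.4,4,-20],[0.4,4,-45],[0.4,4,-65],[0.4,4,-74],[0.4,4,-79],[0.4,4,-79.5],[0.4,4,-79.5]],"angular":[[0,0,-0.3],[0,0,-0.3],[0,0,-0.3],[0,0,-0.3],[0,0,-0.3],[0,0,-0.3],[0,0,-0.3]]}' && python3 - <<'E'
from h import *
for n in('top','scene'):
    c=cap(n)
    P=cloud(c); hsv=cv2.cvtColor(c['img'],cv2.COLOR_RGB2HSV).astype(int); H,S,V=hsv[...,0],hsv[...,1],hsv[...,2]
    X,Y,Z=P[...,0],P[...,1],P[...,2]
    def r(name,m,z):
        m=cv2.morphologyEx(m.astype(np.uint8),cv2.MORPH_OPEN,np.ones((3,3),np.uint8)); cs,_=cv2.findContours(m,cv2.RETR_EXTERNAL,cv2.CHAIN_APPROX_NONE)
        k=max(cs,key=cv2.contourArea)[:,0]; p=plane(c,k,z)[:,:2]
        ce,sz,a=cv2.minAreaRect(p.astype(np.float32)); print(n,name,np.round(ce,1),np.round(sz,1),round(a,2))
    r('panel',((H<20)|(H>170))&(S>80)&(Z<25)&(X>560)&(X<690)&(Y<10)&(Y>-120),10)
    r('blade',(S<60)&(V>100)&(Z<20)&(X>400)&(X<575)&(Y<10)&(Y>-120),2)
E
```

```text
clock: 5.8
ee_pos: [372.7, -32.2, 188.6]
orientation: [0.049, 0.999, -0.0, 0.001]
force: [0.0, 0.4, -1.2]
width: 16.4
gripper_force: 107.4
top panel [622.9 -55.6] [99.1 99.8] 84.98
top blade [510.9 -48.4] [ 63.1 101.7] 85.02
scene panel [624.1 -53.7] [ 99.8 100.2] 84.92
scene blade [513.  -45.9] [63.6 97.6] 85.99
```

```bash
python3 -m jog '{"linear":[[0,1,-1.2],[4,0.6,-1.2],[9,0.1,-1.2],[14,-0.4,-1.2],[19,-0.8,-1.2],[24,-1.3,-1.2],[29,-1.7,-1.2],[34,-2.1,-1.2],[39,-2.6,-1.2],[39,-2.6,-1.2]],"angular":[[0,0,0],[0,0,0],[0,0,0],[0,0,0],[0,0,0],[0,0,0],[0,0,0],[0,0,0],[0,0,0],[0,0,0]]}' && python3 - <<'E'
from h import *
for n in('top','scene'):
    c=cap(n)
    P=cloud(c); hsv=cv2.cvtColor(c['img'],cv2.COLOR_RGB2HSV).astype(int); H,S,V=hsv[...,0],hsv[...,1],hsv[...,2]
    X,Y,Z=P[...,0],P[...,1],P[...,2]
    m=((H<20)|(H>170))&(S>80)&(Z<35)&(X>555)&(X<700)&(Y<10)&(Y>-120)
    m=cv2.morphologyEx(m.astype(np.uint8),cv2.MORPH_OPEN,np.ones((3,3),np.uint8)); cs,_=cv2.findContours(m,cv2.RETR_EXTERNAL,cv2.CHAIN_APPROX_NONE)
    k=max(cs,key=cv2.contourArea)[:,0]; ce,sz,a=cv2.minAreaRect(plane(c,k,12)[:,:2].astype(np.float32)); print(n,np.round(ce,1),np.round(sz,1),round(a,2))
    q=P[cv2.erode(m,np.ones((5,5)))>0]; q=q[(q[:,2]<40)]; A=np.c_[q[:,:2]-[623.4,-55],np.ones(len(q))]; print(np.linalg.lstsq(A,q[:,2],rcond=None)[0].round(3))
E
```

```text
clock: 7.15
ee_pos: [411.1, -34.2, 188.4]
orientation: [0.049, 0.999, -0.001, -0.001]
force: [-6.5, 0.0, 19.0]
width: 16.3
gripper_force: 110.2
top [624.5 -55.2] [98.9 99.2] 84.48
[-2.9000e-02  3.0000e-03  1.2065e+01]
scene [625.3 -53.4] [ 99.6 100.2] 83.92
[-3.1000e-02  3.0000e-03  1.1139e+01]
```

The blade went under: the panel's front is raised about 3 mm and it is stopped by the straightedge. I ease the downward press and push on.

```bash
python3 -m jog '{"linear":[[6,-0.5,0.7],[12,-1.1,0.7],[18,-1.7,0.7],[24,-2.2,0.7],[30,-2.8,0.7],[36,-3.3,0.7],[42,-3.9,0.7],[48,-4.4,0.7],[53,-4.9,0.7],[53,-4.9,0.7]],"angular":[[0,0,0],[0,0,0],[0,0,0],[0,0,0],[0,0,0],[0,0,0],[0,0,0],[0,0,0],[0,0,0],[0,0,0]]}' && cat > pan.py <<'E'
from h import *
def pan(lo,hi,ztop):
    for n in('top','scene'):
        c=cap(n); P=cloud(c); hsv=cv2.cvtColor(c['img'],cv2.COLOR_RGB2HSV).astype(int); H,S,V=hsv[...,0],hsv[...,1],hsv[...,2]
        m=((H<20)|(H>170))&(S>80)&(P>np.array(lo)).all(-1)&(P<np.array(hi)).all(-1)
        m=cv2.morphologyEx(m.astype(np.uint8),cv2.MORPH_OPEN,np.ones((3,3),np.uint8)); cs,_=cv2.findContours(m,cv2.RETR_EXTERNAL,cv2.CHAIN_APPROX_NONE)
        k=max(cs,key=cv2.contourArea)[:,0]; ce,sz,a=cv2.minAreaRect(plane(c,k,ztop)[:,:2].astype(np.float32)); print(n,np.round(ce,1),np.round(sz,1),round(a,2))
        m=cv2.drawContours(np.zeros_like(m),[k[:,None]],-1,1,-1)
        q=P[cv2.erode(m,np.ones((5,5)))>0]; q=q[abs(q[:,2]-np.median(q[:,2]))<15]; A=np.c_[q[:,:2]-ce,np.ones(len(q))]; print('  slope,z',np.linalg.lstsq(A,q[:,2],rcond=None)[0].round(3))
E
python3 -c "
from pan import *
pan([555,-125,-5],[710,15,35],12)"
```

```text
clock: 8.5
ee_pos: [464.8, -39.3, 188.5]
orientation: [0.049, 0.999, -0.0, 0.0]
force: [-1.9, -0.0, 6.3]
width: 16.3
gripper_force: 108.4
top [624.7 -55.2] [99.1 99.7] 84.19
  slope,z [ 1.0000e-03 -3.0000e-03  1.2932e+01]
scene [625.3 -53.2] [99.8 99.8] 84.33
  slope,z [-1.0000e-03  1.0000e-03  1.1835e+01]
```

The panel lies flat on the blade. I lift it.

```bash
python3 -m jog '{"linear":[[-0.5,0,1],[-0.5,0,4],[-1,0,9],[-2,0,16],[-3,0,24],[-5,0,34],[-7,0,44],[-8,0,52],[-8,0,55],[-8,0,55]],"angular":[[0,0,0],[0,0,0],[0,0,0],[0,0,0],[0,0,0],[0,0,0],[0,0,0],[0,0,0],[0,0,0],[0,0,0]]}' && python3 -c "
from pan import *
pan([535,-135,30],[710,25,100],67)"
```

```text
clock: 9.85
ee_pos: [456.4, -39.6, 242.9]
orientation: [0.049, 0.999, -0.0, 0.0]
force: [-0.3, -0.2, -2.3]
width: 16.3
gripper_force: 107.3
top [615.8 -56. ] [97.8 99. ] 84.19
  slope,z [-8.000e-03 -2.000e-03  6.661e+01]
scene [618.3 -53.8] [ 99.7 101.6] 84.12
  slope,z [-5.0000e-03  3.0000e-03  6.5151e+01]
```

Level on the blade, underside at about 56 mm. I carry it back, then turn towards the cabinet mouth.

```bash
python3 -m jog '{"linear":[[-3,0,1],[-9,1,3],[-18,2,5],[-28,3,7],[-38,4,8],[-48,5,8],[-57,6,8],[-64,7,8],[-68,8,8],[-70,8,8]],"angular":[[0,0,0],[0,0,0],[0,0,0],[0,0,0],[0,0,0],[0,0,0],[0,0,0],[0,0,0],[0,0,0],[0,0,0]]}' && python3 -m jog '{"linear":[[0,1,0],[0,4,0],[-1,9,0],[-2,15,0],[-3,22,0],[-4,29,0],[-6,36,0],[-7,42,0],[-8,46,0],[-9,48,0]],"angular":[[0,0,0.5],[0,0,1.5],[0,0,3.5],[0,0,6],[0,0,9],[0,0,12],[0,0,15],[0,0,17.5],[0,0,19],[0,0,20]]}' && python3 -m jog '{"linear":[[0,1,0],[-1,4,0],[-2,9,0],[-3,15,0],[-5,22,0],[-7,29,0],[-9,36,0],[-10,42,0],[-11,46,0],[-11,48,0]],"angular":[[0,0,0.5],[0,0,1.5],[0,0,3.5],[0,0,6],[0,0,9],[0,0,12],[0,0,15],[0,0,17.5],[0,0,19.5],[0,0,20.3]]}' && python3 -c "
from pan import *
s=manip.read_state(); print(R.from_quat(s['orientation']).as_matrix().round(4).tolist())
pan([400,50,45],[600,260,100],74)"
```

```text
clock: 11.2
ee_pos: [386.2, -31.4, 250.7]
orientation: [0.049, 0.999, -0.0, 0.0]
force: [1.3, -0.8, -1.8]
width: 16.1
gripper_force: 107.3
clock: 12.45
ee_pos: [377.2, 16.7, 250.7]
orientation: [-0.126, 0.992, -0.0, 0.0]
force: [-0.0, -0.2, -2.4]
width: 16.3
gripper_force: 107.4
clock: 13.7
ee_pos: [366.2, 64.7, 250.7]
orientation: [-0.299, 0.954, -0.0, -0.0]
force: [0.5, -0.5, -2.6]
width: 16.1
gripper_force: 107.3
[[-0.8212, -0.5706, 0.0], [-0.5706, 0.8212, -0.0001], [0.0, -0.0001, -1.0]]
top [497.2 155.3] [99.3 99.1] 35.0
  slope,z [-2.0000e-03 -6.0000e-03  7.4141e+01]
scene [499.7 157.1] [100.4 103.8] 34.5
  slope,z [-1.0000e-03 -5.0000e-03  7.3502e+01]
```

```bash
python3 - <<'E'
from h import *
u=np.radians(34.75); ex=np.array([np.cos(u),np.sin(u)]); ey=np.array([-ex[1],ex[0]])
for n in('top','scene'):
    c=load(n); P=cloud(c); hsv=cv2.cvtColor(c['img'],cv2.COLOR_RGB2HSV).astype(int); H,S,V=hsv[...,0],hsv[...,1],hsv[...,2]
    pc=np.array([497.2,155.3] if n=='top' else [499.7,157.1])
    box=(P[...,0]>520)&(P[...,0]<780)&(P[...,1]>130)&(P[...,1]<400)
    def show(name,m):
        q=P[m]; ce,sz,a=cv2.minAreaRect(q[:,:2].astype(np.float32)); d=np.array(ce)-pc; print(n,name,len(q),np.round(ce,1),np.round(sz,1),round(a,2),'from panel',(d@ex).round(1),(d@ey).round(1))
    show('posts',box&(abs(P[...,2]-280)<8)&(S<60)&(V>100))
    br=box&(abs(P[...,2]-50)<9)&(S>60)&(H<25)
    nn,l,st,_=cv2.connectedComponentsWithStats(br.astype(np.uint8))
    for i in range(1,nn):
        if st[i,4]>12: show('rail',l==i)
E
```

```text
top posts 182 [596.8 223.3] [ 27.4 170.5] 34.95 from panel 120.6 -0.9
top rail 78 [696.  243.9] [54.3  7.7] 34.55 from panel 213.8 -40.6
top rail 61 [654.7 312.5] [40.9  7.8] 35.58 from panel 219.0 39.4
scene posts 129 [597.5 225.7] [ 25.7 171. ] 35.0 from panel 119.4 0.6
scene rail 241 [632.3 298. ] [99.2 11.4] 35.2 from panel 189.3 40.2
```

Laterally aligned within 1 mm, with 190 mm to go along the cabinet's axis. I go in.

```bash
python3 -m jog '{"linear":[[2,1.4,0],[8,5.5,0],[16,11.1,0],[26,18.1,0],[36,25,0],[46,32,0],[56,38.9,0],[64,44.5,0],[70,48.6,0],[72,50,0]],"angular":[[0,0,0],[0,0,0],[0,0,0],[0,0,0],[0,0,0],[0,0,0],[0,0,0],[0,0,0],[0,0,0],[0,0,0]]}' && python3 -m jog '{"linear":[[2,1.4,0],[8,5.5,0],[17,11.8,0],[28,19.5,0],[40,27.8,0],[52,36.1,0],[64,44.5,0],[74,51.4,0],[81,56.3,0],[84,58.4,0]],"angular":[[0,0,0],[0,0,0],[0,0,0],[0,0,0],[0,0,0],[0,0,0],[0,0,0],[0,0,0],[0,0,0],[0,0,0]]}' && python3 - <<'E'
from pan import *
c=cap('scene'); cv2.imwrite('pics/s3.png',cv2.resize(c['img'][140:340,350:560],None,fx=2.8,fy=2.8)[...,::-1])
try: pan([560,160,55],[760,360,95],72)
except Exception as e: print(e)
E
```

```text
clock: 15.05
ee_pos: [438.6, 114.8, 250.7]
orientation: [-0.298, 0.954, 0.0, 0.0]
force: [-0.3, -0.5, -1.9]
width: 16.5
gripper_force: 107.3
clock: 16.3
ee_pos: [522.7, 173.2, 250.6]
orientation: [-0.298, 0.954, 0.0, -0.0]
force: [0.3, -0.8, -2.1]
width: 16.5
gripper_force: 107.4
top [690.3 246.2] [58.7 22.8] 34.53
  slope,z [ 1.4000e-02 -2.7000e-02  7.3969e+01]
scene [658.6 260.7] [98.3 23.4] 34.79
  slope,z [ 0.099 -0.147 73.105]
```

View pics/s3.png

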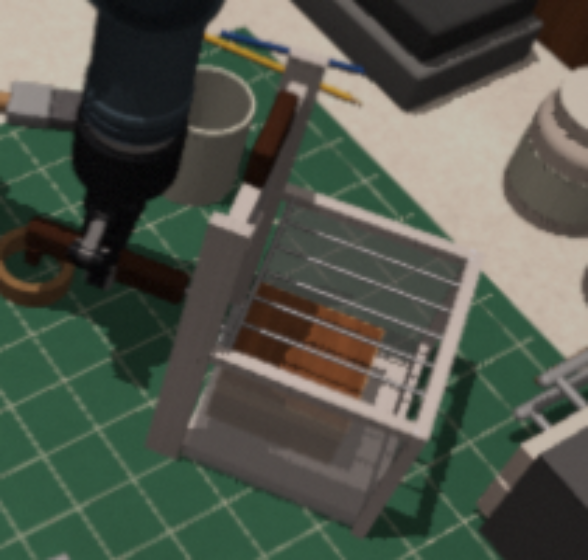

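The panel (310,340 in the crop) is inside the cabinet above the rails, with the sash clear above it. I check its centre from all visible panel pixels, then lower.

```bash
cat > inb.py <<'E'
from h import *
def inb(zt,cap_=True):
    u=np.radians(34.75); ex=np.array([np.cos(u),np.sin(u)]); ey=np.array([-ex[1],ex[0]])
    for n in('top','scene'):
        c=cap(n) if cap_ else load(n); P=cloud(c); hsv=cv2.cvtColor(c['img'],cv2.COLOR_RGB2HSV).astype(int); H,S,V=hsv[...,0],hsv[...,1],hsv[...,2]
        d=P[...,:2]-[655,264.5]; X=d@ex; Y=d@ey; Z=P[...,2]
        m=((H<20)|(H>170))&(S>70)&(abs(Z-zt)<9)&(abs(X)<75)&(abs(Y)<75)
        v,k=np.nonzero(m); q=plane(c,np.c_[k,v],zt)[:,:2]-[655,264.5]; x,y=q@ex,q@ey
        m2=(abs(Z-280)<8)&(S<60)&(V>100)&(abs(Y)<110)&(abs(X+70)<40)
        ce=cv2.minAreaRect(P[m2][:,:2].astype(np.float32))[0]-np.array([655,264.5])
        print(n,len(x),'x',np.percentile(x,[1,99]).round(1),'y',np.percentile(y,[1,99]).round(1),'z',np.median(Z[m]).round(1),'posts',(ce@ex).round(1),(ce@ey).round(1))
E
python3 -c "
from inb import *
inb(74,False)"
```

```text
top 862 x [-9.4 47.4] y [-46.   49.3] z 74.2 posts -71.0 -0.5
scene 1094 x [-47.3  49.1] y [-17.8  50.4] z 73.4 posts -68.6 0.9
```

```bash
python3 -m jog '{"linear":[[0,0,-2],[0,0,-5],[0,0,-8],[0,0,-10],[0,0,-12],[0,0,-14],[0,0,-16],[0,0,-19],[0,0,-23],[0,0,-23]],"angular":[[0,0,0],[0,0,0],[0,0,0],[0,0,0],[0,0,0],[0,0,0],[0,0,0],[0,0,0],[0,0,0],[0,0,0]]}' && python3 -c "
from inb import *
inb(60)"
```

```text
clock: 17.7
ee_pos: [522.0, 172.8, 227.2]
orientation: [-0.298, 0.954, -0.0, -0.0]
force: [0.0, 0.1, -1.8]
width: 16.3
gripper_force: 107.5
top 769 x [-5.4 47.2] y [-45.7  49.5] z 60.9 posts -71.4 -0.6
scene 899 x [-47.9  48.9] y [-7.4 51.2] z 60.1 posts -69.4 0.8
```

The panel rests on the rails: top at 60 mm, centred within about 2 mm. I draw the blade out straight.

```bash
python3 -m jog '{"linear":[[0,0,0],[0,0,0],[-6,-4.2,0],[-18,-12.5,0],[-33,-22.9,0],[-50,-34.7,0],[-70,-48.6,0],[-90,-62.5,0],[-110,-76.4,0],[-123,-85.5,0]],"angular":[[0,0,0],[0,0,0],[0,0,0],[0,0,0],[0,0,0],[0,0,0],[0,0,0],[0,0,0],[0,0,0],[0,0,0]]}' && python3 -c "
from inb import *
inb(60)"
```

```text
clock: 19.05
ee_pos: [397.3, 86.1, 227.3]
orientation: [-0.298, 0.955, -0.001, -0.001]
force: [0.2, -0.4, -1.4]
width: 15.8
gripper_force: 107.5
top 767 x [-5.4 47.2] y [-45.7  49.5] z 60.9 posts -70.7 -0.5
scene 899 x [-47.8  48.9] y [-7.9 51.2] z 60.2 posts -68.5 0.6
```

```bash
python3 -m jog '{"linear":[[0,0,10],[0,-10,25],[2,-30,25],[4,-50,25],[6,-70,25],[8,-95,25],[10,-120,25],[12,-145,25],[13,-156,25],[13,-156,25]],"angular":[[0,0,0],[0,0,-4],[0,0,-10],[0,0,-16],[0,0,-23],[0,0,-30],[0,0,-36],[0,0,-41],[0,0,-45],[0,0,-45]]}' && python3 -m jog '{"linear":[[0,0,-20],[0,0,-40],[0,0,-55],[0,0,-60],[0,0,-62.5],[0,0,-63.5],[0,0,-63.5]],"angular":[[0,0,0],[0,0,0],[0,0,0],[0,0,0],[0,0,0],[0,0,0],[0,0,0]]}'
```

```text
clock: 20.4
ee_pos: [412.6, -70.0, 252.8]
orientation: [0.091, 0.996, 0.0, 0.0]
force: [-0.3, 0.4, -1.5]
width: 16.3
gripper_force: 107.6
clock: 21.28
ee_pos: [412.6, -68.7, 189.6]
orientation: [0.09, 0.996, -0.0, 0.0]
force: [0.3, 1.1, -1.1]
width: 16.2
gripper_force: 107.5
```

```bash
python3 -m jog '{"linear":[[0,0,-0.6],[0,0,-1.2],[0,0,-1.2]],"angular":[[0,0,0],[0,0,0],[0,0,0]]}' && python3 -m jog '{"linear":[[0,0,0],[0,0,0],[0,0,0],[0,0,0],[0,0,0],[0,0,0],[0,0,0]],"angular":[[0,0,0],[0,0,0],[0,0,0],[0,0,0],[0,0,0],[0,0,0],[0,0,0]]}' 1 && python3 -m jog '{"linear":[[0,0,10],[0,0,40],[0,0,90],[0,0,150],[0,0,210],[0,0,270],[0,0,300],[0,0,300]],"angular":[[0,0,0],[0,0,0],[0,0,0],[0,0,0],[0,0,0],[0,0,0],[0,0,0],[0,0,0]]}'
```

```text
clock: 21.65
ee_pos: [412.5, -68.7, 188.5]
orientation: [0.09, 0.996, -0.0, 0.0]
force: [-2.0, -0.1, 5.3]
width: 16.3
gripper_force: 108.5
clock: 22.52
ee_pos: [412.3, -68.6, 188.0]
orientation: [0.09, 0.996, -0.0, -0.0]
force: [1.2, -0.3, -1.2]
width: 85.4
gripper_force: 0.0
clock: 23.52
ee_pos: [413.0, -67.9, 491.4]
orientation: [0.089, 0.996, -0.001, 0.003]
force: [0.1, 0.1, -0.4]
width: 85.2
gripper_force: 0.0
```

Spatula laid down. Now I move above the sash lug with the fingers shut.

```bash
python3 -m jog '{"linear":[[0,0,20],[30,50,30],[60,95,30],[90,140,30],[115,185,30],[140,225,30],[165,262,30],[184.5,293,30],[184.5,293,20],[184.5,293,20]],"angular":[[0,0,0],[0,0,9],[0,0,18],[0,0,27],[0,0,36],[0,0,45],[0,0,45],[0,0,45],[0,0,45],[0,0,45]]}' 0 30 && python3 - <<'E'
from h import *
s=manip.read_state();print(s['ee_pos'])
for n in('top','wrist'):
    c=cap(n); save(c,'pics/%s4.png'%n)
P=cloud(c); hsv=cv2.cvtColor(c['img'],cv2.COLOR_RGB2HSV).astype(int); H,S,V=hsv[...,0],hsv[...,1],hsv[...,2]
m=(P[...,2]>270)&(P[...,2]<310)&(S>60)&((H<25)|(H>165))
print(m.sum(), P[m].mean(0) if m.any() else '')
c=load('top');P=cloud(c); hsv=cv2.cvtColor(c['img'],cv2.COLOR_RGB2HSV).astype(int); H,S,V=hsv[...,0],hsv[...,1],hsv[...,2]
m=(abs(P[...,2]-40)<10)&(P[...,0]>300)&(P[...,0]<560)&(abs(P[...,1]+60)<80)&(S>60)&((H<25)|(H>165))
print('handle z',m.sum(),P[m].mean(0),P[m][:,2].std())
E
```

```text
clock: 24.78
ee_pos: [596.1, 223.7, 505.3]
orientation: [-0.299, 0.954, -0.0, -0.003]
force: [0.1, 0.4, -0.3]
width: 0.3
gripper_force: 0.0
[596.13534413 223.7235227  505.31204954]
3121 [595.00930854 222.23473865 289.43562458]
handle z 413 [411.68897441 -69.66648606  43.97136226] 2.7364196430057603
```

View pics/wrist4.png

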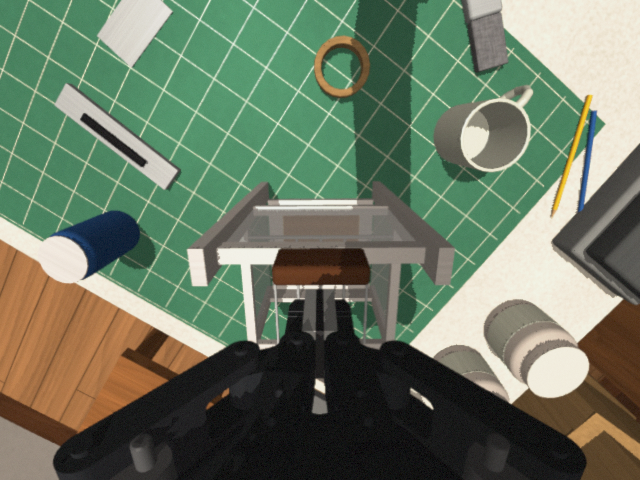

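The shut fingers (320,310) stand over the lug (321,265), midway between the posts. I push down.

```bash
python3 -m jog '{"linear":[[0.5,0.5,-15],[0.5,0.5,-27],[0.5,0.5,-33],[0.5,0.5,-38],[0.5,0.5,-44],[0.5,0.5,-52],[0.5,0.5,-60],[0.5,0.5,-60]],"angular":[[0,0,0],[0,0,0],[0,0,0],[0,0,0],[0,0,0],[0,0,0],[0,0,0],[0,0,0]]}' && python3 -m jog '{"linear":[[0,0,-10],[0,0,-22],[0,0,-34],[0,0,-46],[0,0,-58],[0,0,-70],[0,0,-80],[0,0,-86],[0,0,-86]],"angular":[[0,0,0],[0,0,0],[0,0,0],[0,0,0],[0,0,0],[0,0,0],[0,0,0],[0,0,0],[0,0,0]]}'
```

```text
clock: 25.88
ee_pos: [597.3, 224.9, 446.9]
orientation: [-0.298, 0.954, 0.0, -0.0]
force: [0.7, 1.2, -0.5]
width: 0.0
gripper_force: 0.0
clock: 27.0
ee_pos: [596.6, 224.4, 360.5]
orientation: [-0.298, 0.954, -0.0, -0.002]
force: [-0.4, 0.8, -0.1]
width: -0.1
gripper_force: 0.0
```

```bash
python3 -m jog '{"linear":[[0,0,-3],[0,0,-6],[0,0,-8],[0,0,-9],[0,0,-9]],"angular":[[0,0,0],[0,0,0],[0,0,0],[0,0,0],[0,0,0]]}' && python3 - <<'E'
from h import *
c=cap('scene'); P=cloud(c); hsv=cv2.cvtColor(c['img'],cv2.COLOR_RGB2HSV).astype(int); H,S,V=hsv[...,0],hsv[...,1],hsv[...,2]
m=(P[...,2]>140)&(P[...,2]<310)&(S>60)&((H<25)|(H>165))&(abs(P[...,0]-597)<40)&(abs(P[...,1]-224)<50)
print(m.sum(),np.percentile(P[m][:,2],[5,50,95]))
E
```

```text
clock: 27.62
ee_pos: [596.9, 224.7, 353.6]
orientation: [-0.298, 0.954, -0.001, -0.001]
force: [-4.0, -1.7, 6.3]
width: 0.1
gripper_force: 3.3
7 [181.83426038 265.57803299 304.09104543]
```

```bash
python3 -m jog '{"linear":[[0,0,-1],[0,0,-2],[0,0,-2]],"angular":[[0,0,0],[0,0,0],[0,0,0]]}' && python3 -m jog '{"linear":[[0,0,10],[0,0,50],[0,0,110],[0,0,160],[-25,-17,165],[-60,-40,165],[-100,-70,165],[-130,-90,165],[-130,-90,165],[-130,-90,165]],"angular":[[0,0,0],[0,0,0],[0,0,0],[0,0,0],[0,0,0],[0,0,0],[0,0,0],[0,0,0],[0,0,0],[0,0,0]]}' && python3 - <<'E'
from h import *
from inb import inb
inb(60)
c=load('top'); save(c,'pics/top5.png')
for n in('top','scene'):
    c=load(n);P=cloud(c); hsv=cv2.cvtColor(c['img'],cv2.COLOR_RGB2HSV).astype(int); H,S,V=hsv[...,0],hsv[...,1],hsv[...,2]
    m=(P[...,2]>100)&(P[...,2]<310)&(S>60)&((H<25)|(H>165))&(abs(P[...,0]-597)<40)&(abs(P[...,1]-224)<50)
    print('lug',m.sum(),np.percentile(P[m][:,2],[5,50,95]).round(1) if m.any() else '')
    m=(abs(P[...,2]-44)<6)&(P[...,0]>300)&(P[...,0]<560)&(abs(P[...,1]+60)<80)&(S>60)&((H<25)|(H>165))
    if m.sum()>9: q=P[m]; print('handle',m.sum(),q.mean(0).round(1),np.linalg.lstsq(np.c_[q[:,:2]-q[:,:2].mean(0),np.ones(len(q))],q[:,2],rcond=None)[0].round(3))
E
```

```text
clock: 28.05
ee_pos: [596.9, 225.0, 353.6]
orientation: [-0.298, 0.954, -0.001, -0.001]
force: [-5.8, -4.1, 14.1]
width: 0.2
gripper_force: 6.9
clock: 29.3
ee_pos: [467.7, 135.0, 516.3]
orientation: [-0.298, 0.954, -0.0, 0.001]
force: [-0.5, 1.0, -0.7]
width: 0.0
gripper_force: 0.0
top 1316 x [-39.   46.9] y [-46.1  49.5] z 60.9 posts -71.3 -0.9
scene 908 x [-47.3  48.9] y [-7.9 51.2] z 60.1 posts -69.4 0.8
lug 89 [152.4 179.2 182.7]
handle 397 [411.9 -70.   44. ] [-1.600e-02 -1.020e-01  4.405e+01]
lug 52 [175.4 179.1 181.3]
handle 372 [417.9 -68.5  43.1] [9.0000e-03 7.1000e-02 4.3084e+01]
```

View pics/top5.png

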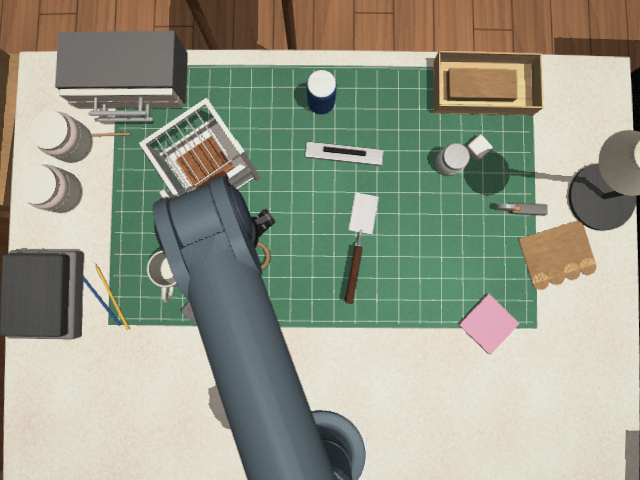

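The panel is on the rails (203,158) and the sash is down (lug top 180 mm). The spatula lies flat (handle 355,275, blade 363,213), and the other objects have not moved. I hand in.

```bash
python3 -c "
from station import manip
print(manip.sign_off())"
```

```text
the job is handed in; nothing more can be done
None
```

The job is handed in, with no verdict returned; my last measurements put the panel centred within about 2 mm on both rails, face up, with the spatula flat on the table and the sash fully down; nothing else looked moved.

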